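# Load the purple rod into the V-cradle of the slicing jig

## Robot

A 6-joint arm with a two-finger parallel gripper is mounted at the origin on the work surface. World frame = base frame: x ahead of the robot, y to its left, z up, the work surface at z = 0. Lengths are in m, angles in rad, forces in N, time in s.
With the tool pointing down it reaches from about 0.275 to 0.875 m from the base axis. Payload 12.5 kg.
Tool frame: the origin (TCP) lies on the centre line of the jaws, within the pads' length; the fingertips stand 17 mm ahead of it and the grasp point (between the pads) lies 2 mm behind it (ctrl.tips_ahead is the distance from the TCP to the fingertips, in m); z points along the fingers, y is the direction in which the jaws open and shut (so a half turn about z gives the same grasp; the last joint's range is limited). The gripper opens to 85 mm and grips with 20 to 120 N. Pads are 22 mm wide; open, the fingers measure 114 mm over their backs; the gripper's body (76 mm by 85 mm) begins 54 mm behind the grasp point. The pads swing forward as they close: fully open they stand 13 mm farther back than shut.
Start: joints at [1.195, 0.351, 1.652, -0, 1.139, -0.085], TCP at [0.158, 0.527, 0.248] pointing down, gripper open.
Joint ranges: [-2.75, 2.75], [-0.79, 2.1], [0.01, 2.65], [-1.57, 4.71], [0.07, 3.14], [-2.87, 2.87]. Speed limits (rad/s): [2.22, 2.22, 2.79, 3.14, 3.14, 3.14].

## Interface

Orientations are given as [roll, pitch, yaw] about the fixed x, y, z axes, in that order (R = Rz(yaw) Ry(pitch) Rx(roll)).
In Python, from rig import status, get_image, ctrl, finder gives the robot as it stands. The module is installed in compiled form; this text tells all that it offers.
- The arm moves only by the shell command python3 -m handwheel 'ROWS' [OPENING] [FORCE]. ROWS is JSON, a list of rows, each an object with "xyz": the shift along the world's x, y, z in mm, a list of three; "turn": the turn about the world's z in rad. A call has exactly 10 rows; each row shifts and turns the commanded pose from where the row before left it; what a row does not reach is not made up. A row lasts 1/12 s, in which the tool goes at most 41.7 mm and 7.16 degrees, less where a joint would pass 70% of its speed; a pose out of reach is approached as far as the arm can. A call with a gripper value outside its range is refused whole. OPENING is the gripper command: -1 is shut, 1 is fully open, values between are in proportion, set as the call begins (- or left out, the last holds). The fingers move at their own pace and stop on an object; FORCE is the grip in N (left out, the last holds). Time passes only in rows, so rows that do not move let the fingers close, or fill a call up. It gives the time, the measured TCP pose, the force and the opening at its end, in the units of the state.
- status.sense(): the state, without advancing time (a new reading comes with each control period).
- get_image(name): name is "scene" or "side" or "wrist"; returns a dict with "image" (420x560x3 uint8, red, green, blue), "camera_matrix" (3x3 intrinsics, pixels), "world_to_cam" (4x4, takes a point from world to camera coordinates); the wrist camera has in their place "hand_eye" (4x4, takes a point from camera to tool coordinates, whose origin is the TCP and whose axes are the flange's). Camera axes: x right, y up, looking along -z (the intrinsics and any distortion apply to the point x, -y, -z); pixel columns grow to the right and rows downward; lengths in m; the calibration is good to about 2 mm. A picture is of the moment at which its call begins: read the wrist's pose just before it. There is no depth.
- ctrl.close_job(): hands the job in, once; it reports no verdict.
Trained networks look in the newest picture that a camera, given by its name, has taken for a name from the list of things; names that differ only in an ending like _2 or _b are one class to them, and where a whole thing is asked for, a point or a joint stands for the part that bears it (a point fixed in the world has none). Each returns a list of dicts, best first, with "score" (0 to 1); they miss things now and then, are a little off and sometimes report something else, mostly with a low value. They report only what shows in the picture. A call takes as long as a camera call. They do not tell look-alikes from the thing itself.
- finder.find_in(camera, target): "rect" ([left, top, width, height] in pixels, round what is visible of it).
- finder.pinpoint(camera, target): "xy" ([column, row] in pixels: a listed point, or the origin of a listed thing).
The state is a dict: "clock": time; "joint_pos": joint angles; "qd": joint speeds; "effort": joint torques, N m; "position": TCP position; "tcp_rot": TCP orientation; "ft_force": force on the tool from outside, world axes, zero at the start; "torque": the same for the moment, N m; "grip_width": finger opening in m.
Only numpy, scipy, OpenCV 4.12 (cv2) and the standard library are available. Lean on these libraries where they do the work, as an engineer would, in place of code of your own. Each camera call takes 0.05 s, during which the arm holds its last target. There are 200 camera calls.

## Task

In the mosaic studio, take the purple glazed rod from its wooden rack, lay it lengthwise in the groove of the aluminium V-cradle, and push it along the groove until its end has met the red back stop. Leave it lying down in the V, resting on both flanks and fully home against the stop, and let go. Leave the black rod in the rack.

Things in the scene. Friction and masses are not known exactly. Their poses are not given: they have to be found in the camera images.
- purple_rod: Purple glazed ceramic cylinder, flat pale ends, diameter 44 mm, length 120 mm, 0.2 to 0.3 kg. Origin mid-length on its axis, x along it. Starts level in a groove of a fixed wooden rack (140 x 220 mm), left or right, axis 32 mm above the table. Rack board 10 mm thick; low strips 18 to 26 mm to either side of the axis rise to 18 mm above the table. Yaw within 0.35 rad.
- black_rod: Rod of the same size, glazed black, in the rack's other groove, parallel to the purple one, axes 110 mm apart. Not wanted: it stays there. Origin and axes as for the purple rod.
- cradle: Fixed aluminium V-cradle, 160 mm long (x -80 to 80), 68 wide, on the side where the rack is not. Origin under its middle at table height; x along the groove to the stop, away from the robot, yaw within 0.35 rad; -x end open. 90 degree V, 36 mm wide at the top; its bottom is 10 mm, its flat top 28 mm above the table. Seated rod: axis 41 mm above the table; home: its middle at x = 20.
- back_stop: Upright red steel plate fixed across the +x end of the cradle, 10 mm thick, 68 mm wide, 55 mm high. Origin at the table, in the middle of the face that the rod meets (cradle x = +80 mm); same axes as the cradle. Sliding the rod along the V towards it takes about 0.5 to 2 N steadily, more in jerks.
There are look-alikes about, which are no part of the job. There is more than one size of the purple_rod; the one meant has the size given above. Of the things that look like the cradle, take the one that is nearest to the robot's base at the start.

How it is judged:
On the way:
1. the purple rod, lying in the V, has met the back stop (touching it, or within 1.5 mm) ((contact force between purple_rod and back_stop above 0.5 N or x of purple_rod in the frame of cradle above 0.0185 m) and z of purple_rod in the frame of cradle below 0.05 m and y of purple_rod in the frame of cradle between -0.01 and 0.01 m and angle between the x axis of purple_rod and the x axis of cradle, either way round below 0.17 rad), for 0.05 s.
At the end, for the whole second after the job is handed in: The purple rod lies at rest on both flanks of the V (axis 37 to 45 mm above the table, within 6 mm of the groove's middle and 0.12 rad of its direction), its end within 10 mm of the back stop that it has touched; the black rod is within 30 mm of where it was (x of purple_rod in the frame of cradle between 0.01 and 0.024 m and y of purple_rod in the frame of cradle between -0.006 and 0.006 m and z of purple_rod in the frame of cradle between 0.037 and 0.045 m and angle between the x axis of purple_rod and the x axis of cradle, either way round below 0.12 rad and contact force between purple_rod and cradle above 0.5 N and linear speed of purple_rod below 0.02 m/s and distance of black_rod from where it was at the start of the episode below 0.03 m).
It fails at once if the black rod is carried off or knocked more than 30 mm (distance of black_rod from where it was at the start of the episode above 0.03 m).
It also fails if it takes over 48 s, if anything falls off the work surface, if the arm or the gripper's body presses on something with over 40 N, if the wrist force passes 120 N, or if a joint passes its speed limit or range.

## Working session

There is one attempt and no reset: what is moved stays moved. The work goes in short steps, Python scripts to look and compute and a shell command to move; the robot and the scene stay as the last step left them, time stands still between calls to the robot, and variables do not carry over. Pictures are saved under pics/ and viewed, about 8 in all and at most 12, crops included, and the job is handed in when it is done.

```bash
mkdir -p pics
python3 - <<'E'
from rig import status,get_image,finder
import cv2,numpy as np
ims=[]
for c in("scene","side"):
    g=get_image(c);ims.append(g["image"]);print(c,np.round(g["camera_matrix"],1).tolist(),np.round(g["world_to_cam"],3).tolist(),[k for k in g])
    for t in("purple_rod","black_rod","cradle","back_stop"):
        print(t,[(np.round(d["xy"]).tolist(),round(d["score"],2)) for d in finder.pinpoint(c,t)],[(np.round(d["rect"]).tolist(),round(d["score"],2)) for d in finder.find_in(c,t)])
    cv2.imwrite(f"pics/{c}1.png",g["image"][:,:,::-1])
print(status.sense())
E
```

```text
scene [[528.3, 0.0, 272.3], [0.0, 528.3, 203.2], [0.0, 0.0, 1.0]] [[-0.347, 0.938, -0.005, 0.221], [-0.801, -0.293, 0.522, 0.439], [0.488, 0.185, 0.853, -1.318], [0.0, 0.0, 0.0, 1.0]] ['image', 'camera_matrix', 'world_to_cam']
purple_rod [([371.0, 147.0], 0.72), ([342.0, 228.0], 0.67)] [([338.0, 106.0, 67.0, 74.0], 0.76), ([320.0, 194.0, 37.0, 64.0], 0.61)]
black_rod [([397.0, 237.0], 0.9)] [([378.0, 205.0, 43.0, 66.0], 0.96)]
cradle [([186.0, 164.0], 0.87), ([151.0, 279.0], 0.56)] [([102.0, 230.0, 80.0, 100.0], 0.62), ([153.0, 124.0, 65.0, 81.0], 0.6)]
back_stop [([173.0, 194.0], 0.75), ([128.0, 320.0], 0.75), ([342.0, 227.0], 0.25)] [([103.0, 303.0, 46.0, 21.0], 0.92), ([153.0, 179.0, 40.0, 24.0], 0.78)]
side [[445.0, 0.0, 282.7], [0.0, 445.0, 214.4], [0.0, 0.0, 1.0]] [[0.701, -0.713, -0.004, -0.405], [0.479, 0.466, 0.744, -0.318], [-0.529, -0.523, 0.668, -0.625], [0.0, 0.0, 0.0, 1.0]] ['image', 'camera_matrix', 'world_to_cam']
purple_rod [([165.0, 249.0], 0.73), ([247.0, 196.0], 0.63)] [([118.0, 217.0, 92.0, 63.0], 0.86), ([221.0, 176.0, 50.0, 46.0], 0.67)]
black_rod [([211.0, 176
[... 286 characters left out ...]
0, 37.0, 26.0], 0.6)]
{'clock': 0.9, 'joint_pos': array([ 1.19543865e+00,  3.50692956e-01,  1.65179687e+00,  1.13749274e-05,
        1.13910709e+00, -8.46243146e-02]), 'qd': array([ 2.31184861e-04, -7.95111076e-05, -5.95566057e-04, -2.36416047e-04,
       -3.15073823e-03,  4.49144623e-05]), 'effort': array([-4.25735197e-04, -5.06000376e+01, -2.91661549e+01, -7.12170973e-06,
        4.31488834e-04,  8.78592559e-07]), 'position': array([0.15764088, 0.52690979, 0.24829461]), 'tcp_rot': array([-3.14158928e+00, -1.06545492e-05,  2.85085453e+00]), 'ft_force': array([ 0.20266515,  0.17154566, -0.92426468]), 'torque': array([-0.04243936,  0.04914468, -0.01261616]), 'grip_width': 0.08564380424389391}
```

View pics/scene1.png

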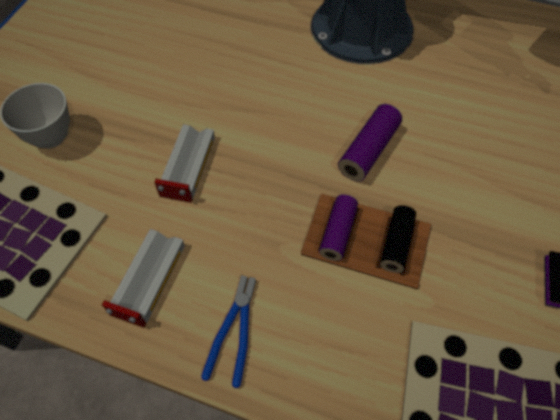

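View pics/side1.png

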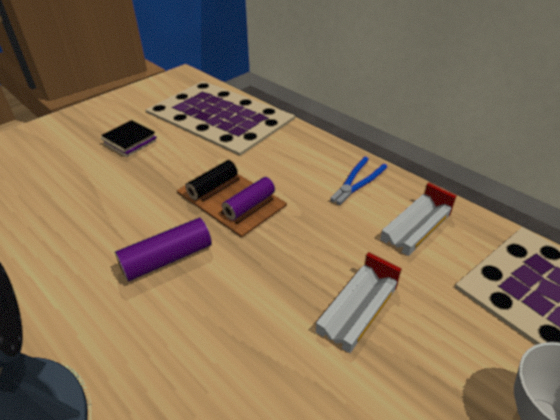

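Scene: purple candidates are the thick loose rod at (371,147) and the rod in the rack at (341,228), beside the black one at (397,237). The tile cards also have purple in them. The task says the rod is in the rack, so I choose (341,228). Cradle candidates are at (186,164), nearer the base, and (151,279). I choose the nearer one. In the side view, the chosen rod is at (248,198) and the chosen cradle at (354,311).

```bash
cat > h.py <<'E'
import numpy as np,cv2
from scipy.spatial.transform import Rotation as R
from rig import status,get_image,finder
def cam(name):
    s=status.sense(); g=get_image(name); K=np.array(g["camera_matrix"])
    if name=="wrist":
        T=np.eye(4);T[:3,:3]=R.from_euler("xyz",s["tcp_rot"]).as_matrix();T[:3,3]=s["position"]
        C=T@np.array(g["hand_eye"])
    else: C=np.linalg.inv(np.array(g["world_to_cam"]))
    return g["image"],K,C
def ray(K,C,uv):
    d=np.array([(uv[0]-K[0,2])/K[0,0],-(uv[1]-K[1,2])/K[1,1],-1.])
    return C[:3,3],C[:3,:3]@d
def onz(K,C,uv,z):
    o,d=ray(K,C,uv);return o+d*(z-o[2])/d[2]
def proj(K,C,p):
    q=np.linalg.inv(C)@np.append(p,1);return np.array([K[0,2]-K[0,0]*q[0]/q[2],K[1,2]+K[1,1]*q[1]/q[2]])
E
python3 - <<'E'
from h import *
pts={"scene":dict(rod=(342,228,.032),blk=(397,237,.032),cr=(186,164,0),bs=(173,194,0),big=(371,147,.03)),
"side":dict(rod=(247,196,.032),blk=(211,176,.032),cr=(354,311,0),bs=(379,281,0),big=(165,249,.03))}
ims=[]
for c in pts:
    im,K,C=cam(c)
    for n,(u,v,z) in pts[c].items(): print(c,n,onz(K,C,(u,v),z).round(4))
    if c=="scene":
        # rod ends: purple mask principal axis
        hsv=cv2.cvtColor(im,cv2.COLOR_RGB2HSV)
        m=((hsv[...,0]>135)&(hsv[...,0]<165)&(hsv[...,1]>120)).astype(np.uint8)
        for box in ((315,185,48,75),(335,100,72,82)):
            x,y,w,h=box; mm=np.zeros_like(m); mm[y:y+h,x:x+w]=m[y:y+h,x:x+w]
            r=cv2.minAreaRect(cv2.findNonZero(mm)); print(r)
            print(np.array([onz(K,C,q,.032) for q in cv2.boxPoints(r)]).round(3).tolist())
    u,v=pts[c]["rod"][:2]; u2,v2=pts[c]["cr"][:2]
    ims.append(np.hstack([cv2.resize(im[b-50:b+50,a-65:a+65],(390,300),interpolation=cv2.INTER_CUBIC) for a,b in((u,v),(u2,v2))]))
cv2.imwrite("pics/crop.png",np.vstack(ims)[:,:,::-1])
E
```

```text
scene rod [0.5832 0.1182 0.032 ]
scene blk [0.5666 0.2186 0.032 ]
scene cr [ 0.5306 -0.2317  0.    ]
scene bs [ 0.607  -0.2246  0.    ]
scene big [0.3793 0.1205 0.03  ]
((339.919921875, 223.7562255859375), (24.756824493408203, 58.402244567871094), 17.354022979736328)
[[0.637, 0.091, 0.032], [0.51, 0.086, 0.032], [0.511, 0.134, 0.032], [0.637, 0.136, 0.032]]
((373.5990905761719, 136.70626831054688), (28.698898315429688, 70.938232421875), 34.592288970947266)
[[0.428, 0.072, 0.032], [0.246, 0.11, 0.032], [0.274, 0.168, 0.032], [0.45, 0.127, 0.032]]
side rod [0.5858 0.1167 0.032 ]
side blk [0.5765 0.2303 0.032 ]
side cr [ 0.5284 -0.2256  0.    ]
side bs [ 0.6153 -0.2174  0.    ]
side big [0.3692 0.1128 0.03  ]
```

View pics/crop.png

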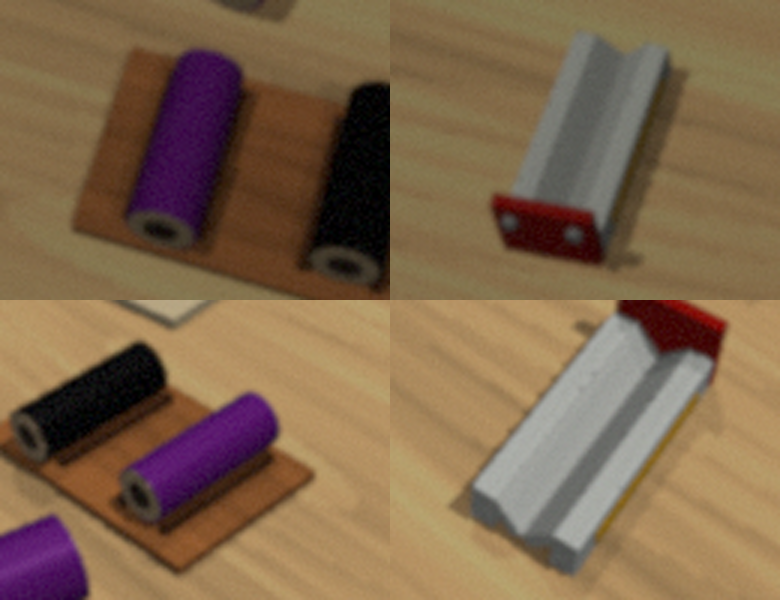

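The close crop shows the rack rod: purple, with pale ends, standing next to the black one. The near cradle has its red stop at the far end. I'll move over the rod for a wrist look.

```bash
python3 -m handwheel '[{"xyz":[27,-28,0],"turn":0.03},{"xyz":[27,-28,0],"turn":0.03},{"xyz":[27,-28,0],"turn":0.03},{"xyz":[27,-28,0],"turn":0.03},{"xyz":[27,-28,0],"turn":0.03},{"xyz":[27,-28,0],"turn":0.03},{"xyz":[27,-28,0],"turn":0.03},{"xyz":[27,-28,0],"turn":0.03},{"xyz":[27,-28,0],"turn":0.03},{"xyz":[27,-28,0],"turn":0.03}]' 1 40
python3 -m handwheel '[{"xyz":[27,-28,0],"turn":0.03},{"xyz":[27,-28,0],"turn":0.03},{"xyz":[27,-28,0],"turn":0},{"xyz":[27,-28,0],"turn":0},{"xyz":[20,-18,0],"turn":0},{"xyz":[0,0,0],"turn":0},{"xyz":[0,0,0],"turn":0},{"xyz":[0,0,0],"turn":0},{"xyz":[0,0,0],"turn":0},{"xyz":[0,0,0],"turn":0}]'
python3 - <<'E'
from h import *
im,K,C=cam("wrist"); print(C.round(3).tolist(),K.round(1).tolist())
for t in("purple_rod","black_rod"):
    print(t,[(np.round(d["xy"]).tolist(),round(d["score"],2),onz(K,C,d["xy"],.032).round(4).tolist()) for d in finder.pinpoint("wrist",t)])
hsv=cv2.cvtColor(im,cv2.COLOR_RGB2HSV)
m=((hsv[...,0]>135)&(hsv[...,0]<165)&(hsv[...,1]>110)&(hsv[...,2]>40)).astype(np.uint8)
n,l,s,c=cv2.connectedComponentsWithStats(m)
for i in range(1,n):
    if s[i,4]>800:
        r=cv2.minAreaRect(cv2.findNonZero((l==i).astype(np.uint8))); b=np.array([onz(K,C,q,.032) for q in cv2.boxPoints(r)])
        print(s[i],r,b.round(4).tolist())
cv2.imwrite("pics/w1.png",im[:,:,::-1])
E
```

```text
clock: 1.83
position: [0.4287, 0.2453, 0.2485]
tcp_rot: [3.141, 0.0, -3.131]
ft_force: [0.6, 1.0, -0.6]
grip_width: 0.0852
clock: 2.67
position: [0.5551, 0.1177, 0.2485]
tcp_rot: [3.142, 0.0, -3.071]
ft_force: [-0.7, -0.7, -0.3]
grip_width: 0.0852
[[-0.07, -0.958, -0.279, 0.483], [0.998, -0.068, -0.018, 0.112], [-0.001, -0.28, 0.96, 0.373], [0.0, 0.0, 0.0, 1.0]] [[355.1, 0.0, 282.6], [0.0, 355.1, 208.9], [0.0, 0.0, 1.0]]
purple_rod [([274.0, 206.0], 0.78, [0.5796, 0.1102, 0.032])]
black_rod [([382.0, 200.0], 0.95, [0.5661, 0.2172, 0.032])]
[ 234    0   88   75 4592] ((276.1255798339844, 27.338987350463867), (71.96649169921875, 77.47709655761719), 16.144338607788086) [[0.4428, 0.063, 0.032], [0.3836, 0.0794, 0.032], [0.3944, 0.139, 0.032], [0.4551, 0.1256, 0.032]]
[ 251  147   48  125 5229] ((272.7126770019531, 209.53395080566406), (45.32958984375, 123.33644104003906), 2.726310968399048) [[0.6514, 0.0864, 0.032], [0.5225, 0.0865, 0.032], [0.5215, 0.1296, 0.032], [0.6505, 0.1341, 0.032]]
```

View pics/w1.png

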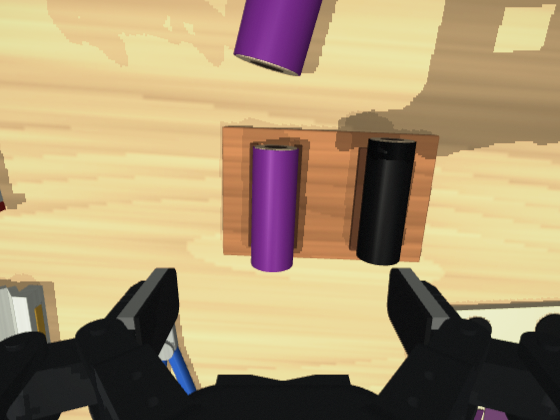

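The wrist view shows the purple rod at (273,208), well centred between the strips, and the black one at (386,200). I'll fit its midline.

```bash
cat > fit.py <<'E'
from h import *
def midline(im,K,C,z,box):
    hsv=cv2.cvtColor(im,cv2.COLOR_RGB2HSV)
    m=((hsv[...,0]>135)&(hsv[...,0]<165)&(hsv[...,1]>110)&(hsv[...,2]>40))
    x,y,w,h=box; P=[]
    for v in range(y,y+h):
        c=np.nonzero(m[v,x:x+w])[0]+x
        if len(c)>20: P.append(onz(K,C,((c.min()+c.max())/2,v),z)[:2])
    P=np.array(P); k=np.polyfit(P[:,0],P[:,1],1); return P[0],P[-1],np.arctan(k[0]),k
E
python3 - <<'E'
from fit import *
im,K,C=cam("wrist")
a,b,yaw,k=midline(im,K,C,.032,(235,160,80,95)); print(yaw,np.polyval(k,[.55,.58,.61]),status.sense()["tcp_rot"],status.sense()["position"])
E
```

```text
0.0306920100014278 [0.1086233  0.10954435 0.1104654 ] [-3.14157227e+00  1.38042227e-04 -3.07169574e+00] [0.55542558 0.11731994 0.2484102 ]
```

```bash
python3 -m handwheel '[{"xyz":[7,-2,-38],"turn":-0.02},{"xyz":[7,-2,-40],"turn":-0.02},{"xyz":[6,-2,-40],"turn":0},{"xyz":[6,-2,-40],"turn":0},{"xyz":[0,0,-30],"turn":0},{"xyz":[0,0,-12],"turn":0},{"xyz":[0,0,0],"turn":0},{"xyz":[0,0,0],"turn":0},{"xyz":[0,0,0],"turn":0},{"xyz":[0,0,0],"turn":0}]' 1 50
python3 - <<'E'
from fit import *
from rig import ctrl
print(ctrl.tips_ahead,status.sense()["position"],status.sense()["tcp_rot"])
im,K,C=cam("wrist");cv2.imwrite("pics/w2.png",im[:,:,::-1])
E
```

```text
clock: 3.7
position: [0.5828, 0.1091, 0.0505]
tcp_rot: [3.141, 0.003, -3.112]
ft_force: [0.8, 0.4, 0.6]
grip_width: 0.0852
0.017 [0.58278694 0.10913003 0.0505149 ] [ 3.14134595  0.00346133 -3.11220446]
```

View pics/w2.png

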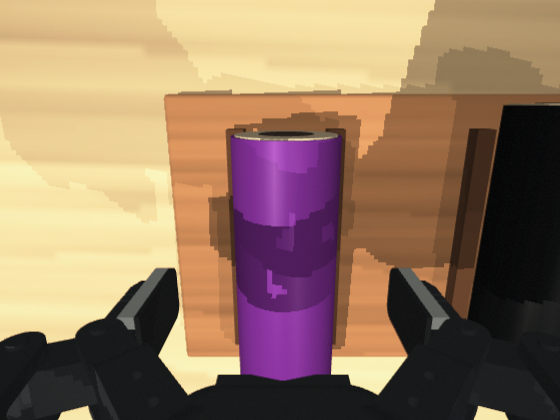

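Jaws are centred on the rod: its midline is at column 285, and the jaws are at 178 and 390. I'll descend 10 mm and close.

```bash
python3 -m handwheel '[{"xyz":[0,0,-8],"turn":0},{"xyz":[0,0,-2],"turn":0},{"xyz":[0,0,0],"turn":0},{"xyz":[0,0,0],"turn":0},{"xyz":[0,0,0],"turn":0},{"xyz":[0,0,0],"turn":0},{"xyz":[0,0,0],"turn":0},{"xyz":[0,0,0],"turn":0},{"xyz":[0,0,0],"turn":0},{"xyz":[0,0,0],"turn":0}]' 1
python3 -m handwheel '[{"xyz":[0,0,0],"turn":0},{"xyz":[0,0,0],"turn":0},{"xyz":[0,0,0],"turn":0},{"xyz":[0,0,0],"turn":0},{"xyz":[0,0,0],"turn":0},{"xyz":[0,0,0],"turn":0},{"xyz":[0,0,0],"turn":0},{"xyz":[0,0,0],"turn":0},{"xyz":[0,0,0],"turn":0},{"xyz":[0,0,0],"turn":0}]' -1 50
python3 - <<'E'
from fit import *
s=status.sense();print(s["position"],s["ft_force"],s["grip_width"])
im,K,C=cam("wrist");cv2.imwrite("pics/w3.png",im[:,:,::-1])
E
```

```text
clock: 4.58
position: [0.5817, 0.1089, 0.0383]
tcp_rot: [3.142, 0.0, -3.112]
ft_force: [0.5, 0.5, -0.8]
grip_width: 0.0853
clock: 5.42
position: [0.5818, 0.109, 0.0385]
tcp_rot: [3.142, 0.0, -3.112]
ft_force: [-1.3, 0.5, 5.0]
grip_width: 0.0426
[0.58177275 0.10898439 0.03850481] [-1.27194451  0.50330142  5.0235171 ] 0.042614405321404945
```

View pics/w3.png

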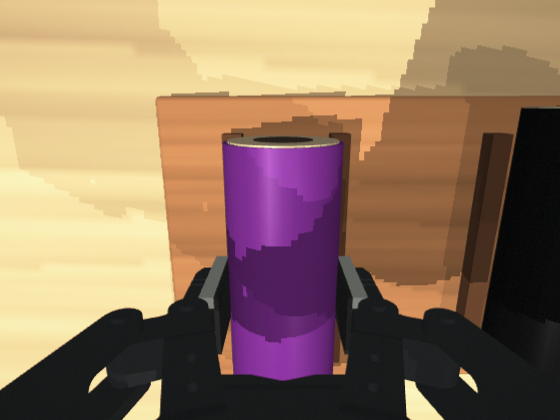

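```bash
python3 - <<'E'
from fit import *
im,K,C=cam("wrist");print("near end x",onz(K,C,(282,147),.054), "rod mid x",onz(K,C,(282,147),.054)[0]+.06)
E
python3 -m handwheel '[{"xyz":[0,0,10],"turn":0},{"xyz":[0,0,30],"turn":0},{"xyz":[0,0,40],"turn":0},{"xyz":[0,-10,38],"turn":0},{"xyz":[-10,-28,28],"turn":0},{"xyz":[-10,-28,28],"turn":0},{"xyz":[-10,-32,20],"turn":0},{"xyz":[-10,-36,10],"turn":0},{"xyz":[-10,-36,4],"turn":0.02},{"xyz":[-10,-36,0],"turn":0.02}]'
python3 -m handwheel '[{"xyz":[0,-5,0],"turn":0.02},{"xyz":[0,0,0],"turn":0},{"xyz":[0,0,0],"turn":0},{"xyz":[0,0,0],"turn":0},{"xyz":[0,0,0],"turn":0},{"xyz":[0,0,0],"turn":0},{"xyz":[0,0,0],"turn":0},{"xyz":[0,0,0],"turn":0},{"xyz":[0,0,0],"turn":0},{"xyz":[0,0,0],"turn":0}]'
python3 - <<'E'
from fit import *
im,K,C=cam("wrist");cv2.imwrite("pics/w4.png",im[:,:,::-1]);np.savez("w4",im=im,K=K,C=C)
for t,z in(("cradle",0),("back_stop",0)):
    print(t,[(np.round(d["xy"]).tolist(),round(d["score"],2),onz(K,C,d["xy"],z).round(4).tolist()) for d in finder.pinpoint("wrist",t)])
E
```

```text
near end x [0.521393   0.10659962 0.054     ] rod mid x 0.5813929965571119
clock: 6.35
position: [0.521, -0.0987, 0.2479]
tcp_rot: [-3.141, 0.002, -3.071]
ft_force: [0.8, -0.4, -2.8]
grip_width: 0.0423
clock: 7.18
position: [0.5217, -0.102, 0.2463]
tcp_rot: [3.142, -0.0, -3.052]
ft_force: [-0.1, 0.5, -2.3]
grip_width: 0.0425
cradle [([166.0, 174.0], 0.96, [0.5295, -0.2256, 0.0])]
back_stop [([169.0, 245.0], 0.59, [0.6106, -0.2221, 0.0])]
```

View pics/w4.png

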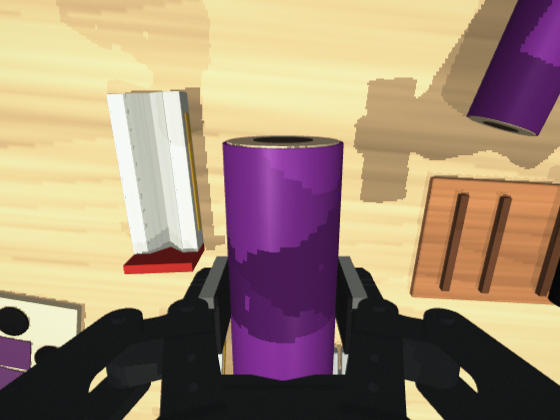

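The rod is held level and centred in the jaws. The cradle is at (155,175) with its red stop at (165,262). I'll zoom in for its edges.

Run:
```python
import cv2,numpy as np
im=np.load("w4.npz")["im"][80:280,95:215]
cv2.imwrite("pics/w4c.png",cv2.resize(im,(360,600),interpolation=cv2.INTER_CUBIC)[:,:,::-1])
```

```text
(no output)
```

View pics/w4c.png

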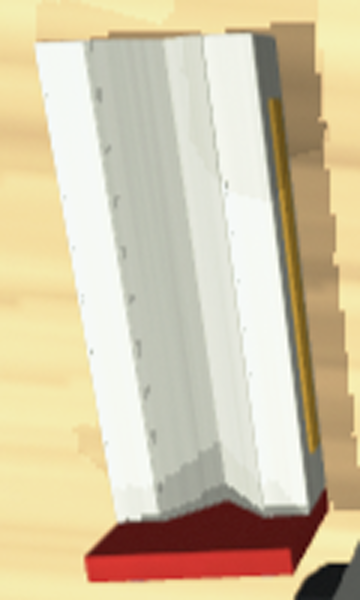

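The crop shows the top plane's edge lines clearly. At the near end they are at x = 36, 84, 203 and 252, and at the stop end at 118, 159, 265 and 309.

Run:
```python
from h import *
d=np.load("w4.npz");K,C=d["K"],d["C"]
f=lambda x,y:onz(K,C,(95+x/3,80+y/3),.028)[:2]
n=np.array([f(*p) for p in((36,42),(84,42),(203,38),(252,34))]);r=np.array([f(*p) for p in((118,520),(159,512),(265,510),(309,508))])
print(n.round(4).tolist(),r.round(4).tolist())
v=r-n;print("yaws",np.arctan2(v[:,1],v[:,0]).round(3),"len",np.linalg.norm(v,axis=1).round(4),"width",np.linalg.norm(n[3]-n[0]),np.linalg.norm(r[3]-r[0]))
print("mid",((n[1:3].mean(0)+r[1:3].mean(0))/2).round(4),((n+r).mean(0)/2).round(4))
# compare with fixed cams
for c in("scene","side"):
    im,K,C=cam(c)
    for t in("cradle","back_stop"):print(c,t,[onz(K,C,q["xy"],0).round(4).tolist() for q in finder.pinpoint(c,t)])
```

```text
[[0.4538, -0.2707], [0.4525, -0.2561], [0.4481, -0.2197], [0.4456, -0.2048]] [[0.6108, -0.25], [0.6065, -0.2358], [0.6025, -0.1991], [0.6004, -0.1839]]
yaws [0.131 0.131 0.133 0.134] len [0.1584 0.1554 0.1558 0.1562] width 0.06640634207939473 0.06690775835967187
mid [ 0.5274 -0.2277] [ 0.5275 -0.2275]
scene cradle [[0.7858, -0.1841, 0.0], [0.5259, -0.2302, 0.0]]
scene back_stop [[0.8687, -0.1839, 0.0], [0.6153, -0.215, 0.0]]
side cradle [[0.5313, -0.2215, 0.0], [0.7868, -0.1872, 0.0]]
side back_stop [[0.6119, -0.218, 0.0], [0.8722, -0.1865, 0.0]]
```

```bash
python3 -m handwheel '[{"xyz":[-3,-32,-10],"turn":0.02},{"xyz":[-3,-32,-12],"turn":0.02},{"xyz":[-3,-32,-12],"turn":0.002},{"xyz":[-4,-32,-12],"turn":0},{"xyz":[0,0,-38],"turn":0},{"xyz":[0,0,-38],"turn":0},{"xyz":[0,0,-30],"turn":0},{"xyz":[0,0,-12],"turn":0},{"xyz":[0,0,0],"turn":0},{"xyz":[0,0,0],"turn":0}]'
python3 -m handwheel '[{"xyz":[0,0,0],"turn":0},{"xyz":[0,0,0],"turn":0},{"xyz":[0,0,0],"turn":0},{"xyz":[0,0,0],"turn":0},{"xyz":[0,0,0],"turn":0},{"xyz":[0,0,0],"turn":0},{"xyz":[0,0,0],"turn":0},{"xyz":[0,0,0],"turn":0},{"xyz":[0,0,0],"turn":0},{"xyz":[0,0,0],"turn":0}]'
python3 - <<'E'
from fit import *
s=status.sense();print(s["position"],s["tcp_rot"],s["ft_force"])
u=np.array([np.cos(.132),np.sin(.132)]);d=s["position"][:2]-[.5285,-.2275];print("cradle x,y",d@u,d@[-u[1],u[0]],"yaw err",s["tcp_rot"][2]+np.pi-.132)
a=[]
for c in("scene","side"):
    im,K,C=cam(c);p=proj(K,C,(.53,-.22,.04)).astype(int)
    a.append(cv2.resize(im[p[1]-60:p[1]+60,p[0]-60:p[0]+60],(400,400),interpolation=cv2.INTER_CUBIC))
cv2.imwrite("pics/c5.png",np.hstack(a)[:,:,::-1])
E
```

```text
clock: 8.47
position: [0.5092, -0.2303, 0.0831]
tcp_rot: [-3.141, 0.0, -3.01]
ft_force: [0.5, -0.6, -1.9]
grip_width: 0.0426
clock: 9.3
position: [0.5086, -0.2301, 0.0822]
tcp_rot: [3.142, -0.0, -3.01]
ft_force: [0.4, -0.5, -2.1]
grip_width: 0.0426
[ 0.50862875 -0.23010503  0.08223268] [ 3.14152721e+00 -1.30945597e-04 -3.01036375e+00] [ 0.42522948 -0.48041376 -2.09822889]
cradle x,y -0.02004125130083256 3.302270882917131e-05 yaw err -0.0007710947406612823
```

View pics/c5.png

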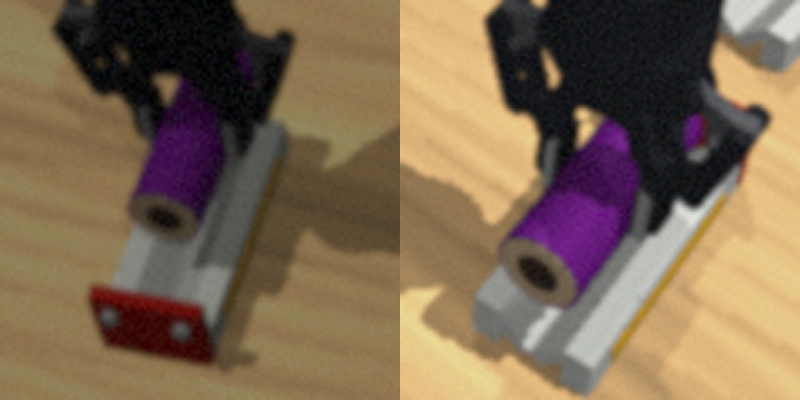

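The rod hovers over the groove and lines up with it in both views. I'll lower it into the V, checking force.

```bash
python3 -m handwheel '[{"xyz":[0,0,-10],"turn":0},{"xyz":[0,0,-12],"turn":0},{"xyz":[0,0,-6],"turn":0},{"xyz":[0,0,-3],"turn":0},{"xyz":[0,0,-1],"turn":0},{"xyz":[0,0,0],"turn":0},{"xyz":[0,0,0],"turn":0},{"xyz":[0,0,0],"turn":0},{"xyz":[0,0,0],"turn":0},{"xyz":[0,0,0],"turn":0}]'
python3 -m handwheel '[{"xyz":[0,0,-1],"turn":0},{"xyz":[0,0,0],"turn":0},{"xyz":[0,0,-1],"turn":0},{"xyz":[0,0,0],"turn":0},{"xyz":[0,0,-1],"turn":0},{"xyz":[0,0,0],"turn":0},{"xyz":[0,0,0],"turn":0},{"xyz":[0,0,0],"turn":0},{"xyz":[0,0,0],"turn":0},{"xyz":[0,0,0],"turn":0}]'
```

```text
clock: 10.23
position: [0.5088, -0.2302, 0.0506]
tcp_rot: [-3.141, 0.0, -3.01]
ft_force: [-0.1, 0.4, -2.6]
grip_width: 0.042
clock: 11.07
position: [0.5091, -0.2305, 0.0476]
tcp_rot: [-3.141, 0.001, -3.01]
ft_force: [1.2, -6.1, 3.4]
grip_width: 0.0426
```

```bash
python3 -m handwheel '[{"xyz":[0,-1,0],"turn":0},{"xyz":[0,0,0],"turn":0},{"xyz":[0,0,-1],"turn":0},{"xyz":[0,0,0],"turn":0},{"xyz":[0,0,0],"turn":0},{"xyz":[0,0,0],"turn":0},{"xyz":[0,0,0],"turn":0},{"xyz":[0,0,0],"turn":0},{"xyz":[0,0,0],"turn":0},{"xyz":[0,0,0],"turn":0}]'
```

```text
clock: 11.9
position: [0.509, -0.2306, 0.0475]
tcp_rot: [3.141, 0.001, -3.01]
ft_force: [-3.3, 3.9, 18.1]
grip_width: 0.0424
```

The rod is seated: the axis comes out at about 41 mm and the upward force is 18 N. I'll ease the load and slide it towards the stop.

```bash
python3 -m handwheel '[{"xyz":[0,0.5,1],"turn":0},{"xyz":[0,0,0.5],"turn":0},{"xyz":[5,0.7,0],"turn":0},{"xyz":[5,0.7,0],"turn":0},{"xyz":[5,0.7,0],"turn":0},{"xyz":[5,0.7,0],"turn":0},{"xyz":[5,0.6,0],"turn":0},{"xyz":[5,0.6,0],"turn":0},{"xyz":[0,0,0],"turn":0},{"xyz":[0,0,0],"turn":0}]'
python3 -m handwheel '[{"xyz":[1,0.1,0],"turn":0},{"xyz":[1,0.1,0],"turn":0},{"xyz":[1,0.1,0],"turn":0},{"xyz":[1,0.1,0],"turn":0},{"xyz":[1,0.2,0],"turn":0},{"xyz":[1,0.1,0],"turn":0},{"xyz":[0,0,0],"turn":0},{"xyz":[0,0,0],"turn":0},{"xyz":[0,0,0],"turn":0},{"xyz":[0,0,0],"turn":0}]'
```

```text
clock: 12.73
position: [0.5392, -0.2265, 0.0477]
tcp_rot: [-3.141, 0.001, -3.01]
ft_force: [0.7, -3.7, 1.6]
grip_width: 0.0424
clock: 13.57
position: [0.5447, -0.2258, 0.0477]
tcp_rot: [3.141, 0.0, -3.01]
ft_force: [1.3, -2.4, -0.7]
grip_width: 0.0423
```

```bash
python3 -m handwheel '[{"xyz":[1,0.1,0],"turn":0},{"xyz":[0,0,0],"turn":0},{"xyz":[1,0.1,0],"turn":0},{"xyz":[0,0,0],"turn":0},{"xyz":[1,0.2,0],"turn":0},{"xyz":[0,0,0],"turn":0},{"xyz":[1,0.1,0],"turn":0},{"xyz":[0,0,0],"turn":0},{"xyz":[0,0,0],"turn":0},{"xyz":[0,0,0],"turn":0}]'
```

```text
clock: 14.4
position: [0.5484, -0.2253, 0.0477]
tcp_rot: [3.141, -0.001, -3.01]
ft_force: [-3.3, -0.8, 0.3]
grip_width: 0.042
```

```bash
python3 -m handwheel '[{"xyz":[1,0.1,0],"turn":0},{"xyz":[0,0,0],"turn":0},{"xyz":[1,0.1,0],"turn":0},{"xyz":[0,0,0],"turn":0},{"xyz":[0,0,0],"turn":0},{"xyz":[0,0,0],"turn":0},{"xyz":[0,0,0],"turn":0},{"xyz":[0,0,0],"turn":0},{"xyz":[0,0,0],"turn":0},{"xyz":[0,0,0],"turn":0}]'
```

```text
clock: 15.23
position: [0.5485, -0.2253, 0.0476]
tcp_rot: [3.14, -0.005, -3.01]
ft_force: [-16.1, -4.3, 8.3]
grip_width: 0.0424
```

The stop is met: 16 N against the push, with no further motion. I'll relax, open and rise.

```bash
python3 -m handwheel '[{"xyz":[-1,-0.1,0],"turn":0},{"xyz":[-0.5,-0.1,0],"turn":0},{"xyz":[0,0,0],"turn":0},{"xyz":[0,0,0],"turn":0},{"xyz":[0,0,0],"turn":0},{"xyz":[0,0,0],"turn":0},{"xyz":[0,0,0],"turn":0},{"xyz":[0,0,0],"turn":0},{"xyz":[0,0,0],"turn":0},{"xyz":[0,0,0],"turn":0}]'
python3 -m handwheel '[{"xyz":[0,0,0],"turn":0},{"xyz":[0,0,0],"turn":0},{"xyz":[0,0,0],"turn":0},{"xyz":[0,0,0],"turn":0},{"xyz":[0,0,0],"turn":0},{"xyz":[0,0,0],"turn":0},{"xyz":[0,0,0],"turn":0},{"xyz":[0,0,0],"turn":0},{"xyz":[0,0,0],"turn":0},{"xyz":[0,0,0],"turn":0}]' 1
python3 -m handwheel '[{"xyz":[0,0,5],"turn":0},{"xyz":[0,0,10],"turn":0},{"xyz":[0,0,20],"turn":0},{"xyz":[0,0,35],"turn":0},{"xyz":[0,0,35],"turn":0},{"xyz":[0,0,35],"turn":0},{"xyz":[0,0,30],"turn":0},{"xyz":[-20,0,30],"turn":0},{"xyz":[0,0,0],"turn":0},{"xyz":[0,0,0],"turn":0}]'
python3 - <<'E'
from fit import *
u=np.array([np.cos(.132),np.sin(.132)])
a=[]
for c in("wrist","side"):
    im,K,C=cam(c);p=proj(K,C,(.55,-.22,.04)).astype(int);w=90 if c=="wrist" else 60
    for t,z in(("purple_rod",.041),("black_rod",.032)):
        for q in finder.pinpoint(c,t):
            P=onz(K,C,q["xy"],z)[:2];d=P-[.5285,-.2275];print(c,t,round(q["score"],2),P.round(4),"cradle",(d@u).round(4),(d@[-u[1],u[0]]).round(4))
    if c=="wrist":
        r=int(p[1]);print("midline",midline(im,K,C,.041,(int(p[0])-60,r-40,120,80))[2:])
    s=np.ascontiguousarray(im[max(0,p[1]-w):p[1]+w,max(0,p[0]-w):p[0]+w]); a.append(cv2.resize(s,(400,400),interpolation=cv2.INTER_CUBIC))
cv2.imwrite("pics/f.png",np.hstack(a)[:,:,::-1])
E
```

```text
clock: 16.07
position: [0.5484, -0.2253, 0.0476]
tcp_rot: [3.141, -0.002, -3.01]
ft_force: [-6.9, -2.6, 2.4]
grip_width: 0.0424
clock: 16.9
position: [0.5492, -0.2254, 0.0478]
tcp_rot: [-3.142, 0.0, -3.01]
ft_force: [-0.5, 1.2, -0.2]
grip_width: 0.0852
clock: 17.73
position: [0.5292, -0.2257, 0.2503]
tcp_rot: [-3.139, 0.003, -3.011]
ft_force: [-0.3, -0.1, -0.4]
grip_width: 0.0856
wrist purple_rod 0.93 [ 0.5475 -0.2261] cradle 0.019 -0.0011
midline (np.float64(0.13029667569003914), array([ 0.13103908, -0.29763951]))
side purple_rod 0.69 [0.3671 0.1074] cradle -0.1159 0.3532
side black_rod 0.69 [0.5702 0.2242] cradle 0.1008 0.4423
```

View pics/f.png

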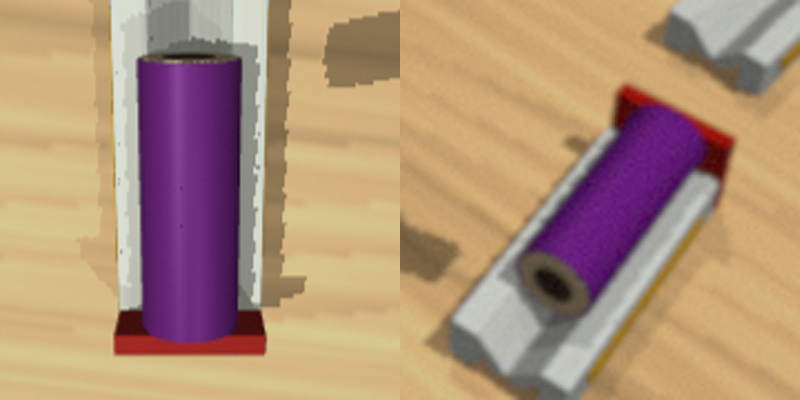

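The rod lies in the V, against the red stop, and it has been let go. I'll hand in.

```bash
python3 -c "
from rig import ctrl
print(ctrl.close_job())"
```

```text
the job is handed in; nothing more can be done
None
```

I took the purple rod from the rack, laid it in the V of the nearer cradle and slid it along until it met the red stop. I then let go and handed the job in at about 18 s; no verdict is reported.

**Stop contact:** the push built to about 16 N with no further motion.

**Last checks:**
- **Rod position:** the wrist camera put the rod's middle at cradle x of about 19 mm and y of about -1 mm. Its direction was 0.130 rad, against 0.132 rad measured for the groove.
- **Seating:** while gripped at the stop, the tool height put the rod's axis at about 41 mm. After release I judged it only by eye: both final views show it down in the groove against the stop.
- **Black rod:** it was not touched. The side camera put it at (0.570, 0.224), against (0.577, 0.230) at the start, which is within the finder's error.

**One miss:** in the last side picture, the rod finder reported only the thick loose rod, not the placed one. The side position is therefore confirmed by eye only.

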